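Park the indexing plunger of the rotary marking fixture

ROBOT

A 6-joint arm with a two-finger parallel gripper is mounted at the origin on the work surface. World frame = base frame: x ahead of the robot, y to its left, z up, the work surface at z = 0. Lengths are in mm, angles in rad, forces in N, time in s.
With the tool pointing down it reaches from about 325 to 1000 mm from the base axis. Payload 5.1 kg.
Tool frame: the origin (TCP) lies at the centre of the arm's flange, where the gripper is bolted on; the fingertips stand 173 mm ahead of it and the grasp point (between the pads) lies 155 mm ahead of it; x points along the fingers, y is the direction in which the jaws open and shut, and the axes are right-handed (so a half turn about x gives the same grasp; the last joint's range is limited). The gripper opens to 85 mm and grips with 20 to 120 N. Pads are 22 mm wide; open, the fingers measure 114 mm over their backs; the gripper's body (76 mm by 85 mm) begins 54 mm behind the grasp point. The pads swing forward as they close: fully open they stand 13 mm farther back than shut.
Start: joints at [1.044, 0.124, 1.65, -0, 1.367, -0.083], TCP at [279.112, 587.012, 404.722] pointing down, gripper open.
Joint ranges: [-2.61, 2.61], [-1.02, 2.33], [0.03, 2.71], [-1.35, 4.49], [0.32, 2.68], [-2.91, 2.91]. Speed limits (rad/s): [2.57, 2.57, 3.14, 3.14, 3.14, 3.14].

INTERFACE

Orientations are given as a rotation vector (axis times angle).
In Python, from cell import readout, viewer, manip gives the robot as it stands.
- The arm moves only by the tool jog_arm, never from a script. Its argument "commands" is a list that holds one entry, the list of rows, each a list of 5 numbers: the shift along the tool's x, y, z in cm, then the turn about the tool's x in units of 6 degrees (1.0 is 6 degrees), then the opening, from -1 (shut) to 1 (fully open). A call has 1 to 5 rows; each row shifts and turns the commanded pose from where the row before left it, along the tool's axes as they then stand; what a row does not reach is not made up. A row lasts 1/12 s, in which the tool goes at most 41.7 mm and 7.16 degrees, less where a joint would pass 70% of its speed; a pose out of reach is approached as far as the arm can. A call is refused whole if a number of a shift passes 4.17 or a number of a turn 1, either way. A call with a gripper value outside its range is refused whole. The fingers move at their own pace and stop on an object; "grip_force" is the grip in N (left out, the last holds). Time passes only in rows, so rows that do not move let the fingers close. It gives the time, the measured TCP pose, the force and the opening at its end, in the units of the state.
- readout.get_state(): the state, without advancing time (a new reading comes with each control period).
- viewer.capture(name): name is "scene" or "top" or "wrist"; returns the picture (384x512x3 uint8, blue, green, red); there is no depth.
- viewer.camera_params(name): a dict with "fovy" (degrees; the focal length in pixels is half the picture's height over the tangent of half this angle, whatever the lens; pixels are square), "cx", "cy" (the principal point, pixels), "T" (4x4, takes a point from camera to world coordinates); the wrist camera has in their place "mount" (4x4, takes a point from camera to tool coordinates, whose origin is the TCP and whose axes are the tool frame's). Camera axes: x right, y up, looking along -z (the intrinsics and any distortion apply to the point x, -y, -z); pixel columns grow to the right and rows downward; lengths in mm; the calibration is good to about 2 mm. A picture is of the moment at which its call begins: read the wrist's pose just before it. camera_params takes no time and is no camera call.
- manip.close_job(): hands the job in, once; it reports no verdict.
The state is a dict: "clock": time; "qpos": joint angles; "joint_velocities": joint speeds; "joint_torque": joint torques, N m; "tool_pos": TCP position; "ee_rot": TCP orientation; "ft_force": force on the tool from outside, world axes, zero at the start; "ft_torque": the same for the moment, N m; "gripper_width": finger opening in mm.
Only numpy, scipy, OpenCV 4.12 (cv2) and the standard library are available. Lean on these libraries where they do the work, as an engineer would, in place of code of your own. Each camera call takes 0.05 s, during which the arm holds its last target. There are 200 camera calls.

TASK

Free the round table of the rotary marking fixture: pull its spring plunger's T-knob straight up, twist it counter-clockwise (seen from above) to its rest notch a sixth of a turn (60 degrees) on, and let it settle there so that it stays up by itself. Leave the same plunger on the straight slide fixture locked down, and let go of everything.

Things in the scene. Friction and masses are not known exactly. Their poses are not given: they have to be found in the camera images.
- rotary_knob (a point): Centre of the black T-knob (bar 56 long, 14 wide, 24 mm high) to be parked, on the fixture with the round aluminium index table (180 mm across, ring of holes). Moves with the knob: x along the bar, y across it, z up the axis of pull and twist. Down, it is 87 mm above the bench; bar underside 75 mm, steel sleeve below it (radius 23 mm) tops out at 61 mm, the rest of the fixture is lower. Fixture fixed, yaw varies.
- rotary_lift (a joint): Pull of that plunger, m: 0 down, up to 0.030 (stop). Spring 5.5 N at 0, 9 N at 0.030; the knob weighs about 1 N more. A cross pin under the knob sits in a deep slot of the sleeve; above a lift of 0.014 it clears the rim and can turn (pull 0.018 to 0.026). In the rest notch it stands at 0.010 with 4 mm walls either side; let go above the notch, the spring draws it in.
- rotary_turn (a joint): Twist of that knob about the vertical, rad, positive counter-clockwise from above. 0 in the deep slot, with 0.17 play either way; the rest notch is centred at 1.05 and takes the pin from about 0.80 to 1.30; stop at 1.31. Turns easily once lifted.
- rail_lift (a joint): Pull of the identical plunger on the other fixture (long and straight, with a vee block on a carriage), m: 0 fully down, grows upwards, same spring. Bystander: it must stay down.

How it is judged (in metres and radians):
On the way:
1. the rotary fixture's knob is pulled up clear of the sleeve's rim (lift over 14 mm) (value of joint rotary_lift above 0.014 m), for 0.1 s.
At the end, for the whole second after the job is handed in: The rotary fixture's knob rests in its rest notch, still, at a lift of 8 to 12 mm and a twist of 0.75 to 1.35 rad; the straight slide fixture's plunger is fully down (within 3 mm) (value of joint rotary_lift between 0.008 and 0.012 m and value of joint rotary_turn between 0.75 and 1.35 rad and velocity of joint rotary_lift between -0.01 and 0.01 m/s and value of joint rail_lift below 0.003 m); the robot touches nothing.
It fails at once if the straight slide fixture's plunger is pulled up by more than 6 mm (value of joint rail_lift above 0.006 m).
It also fails if it takes over 32 s, if anything falls off the work surface, if the arm or the gripper's body presses on something with over 40 N, if the wrist force passes 120 N, or if a joint passes its speed limit or range.

## Working session

There is one attempt and no reset: what is moved stays moved. The work goes in short steps, Python scripts to look and compute and a tool call to move; the robot and the scene stay as the last step left them, time stands still between calls to the robot, and variables do not carry over. Pictures are saved under pics/ and viewed, about 8 in all and at most 12, crops included, and the job is handed in when it is done.

Besides the shell and the picture viewer there is one more tool, called after ">>>" by a JSON object that holds its "op" and its "data", one argument or row to a line. jog_arm: Moves the arm, as the interface text tells. Its arguments: {"type":"object","properties":{"commands":{"type":"array"},"grip_force":{"type":"number"}},"required":["commands"]}

```bash
mkdir -p pics; python3 - <<'E'
from cell import readout, viewer
import cv2, numpy as np
np.set_printoptions(suppress=True,precision=4)
print(readout.get_state())
for n in ("scene","top","wrist"): print(n,viewer.camera_params(n))
a=viewer.capture("top"); b=viewer.capture("scene")
cv2.imwrite("pics/top.png",a); cv2.imwrite("pics/scene.png",b)
E
```

```text
{'clock': 0.0, 'qpos': array([ 1.0444,  0.1245,  1.6517, -0.    ,  1.3675, -0.0826]), 'joint_velocities': array([ 0.0007,  0.0006, -0.0018,  0.001 ,  0.002 , -0.0003]), 'joint_torque': array([  0.0023, -42.3579, -36.547 ,  -0.    ,   0.0068,   0.    ]), 'tool_pos': array([278.9632, 586.8071, 403.4667]), 'ee_rot': array([ 0.3465,  1.5433, -0.3496]), 'ft_force': array([ 0.5029, -0.4638, -0.557 ]), 'ft_torque': array([ 0.01  ,  0.0266, -0.0565]), 'gripper_width': 85.20304891350565}
scene {'fovy': 56.18061736449193, 'cx': 256.7241198831974, 'cy': 189.4913008426252, 'T': array([[   0.5367,   -0.5621,    0.6293,  964.324 ],
       [   0.8436,    0.3715,   -0.3876, -257.2083],
       [  -0.0159,    0.7389,    0.6736,  540.8747],
       [   0.    ,    0.    ,    0.    ,    1.    ]])}
top {'fovy': 56.25514849265612, 'cx': 253.2707974979851, 'cy': 189.96907015497172, 'T': array([[  0.028 ,   0.9875,  -0.1552, 445.2276],
       [ -0.9991,   0.0225,  -0.0372, -18.1302],
       [ -0.0332,   0.1561,   0.9872, 742.436 ],
       [  0.    ,   0.    ,   0.    ,   1.    ]])}
wrist {'fovy': 62.381664964939375, 'cx': 258.96745083379204, 'cy': 191.39401787796032, 'mount': array([[  0.0012,   0.2658,  -0.964 ,  31.2166],
       [  1.    ,   0.    ,   0.0012,  -0.32  ],
       [  0.0003,  -0.964 ,  -0.2658, -66.8639],
       [  0.    ,   0.    ,   0.    ,   1.    ]])}
```

View pics/top.png

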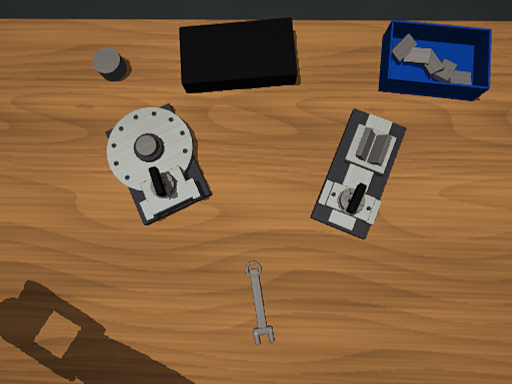

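View pics/scene.png

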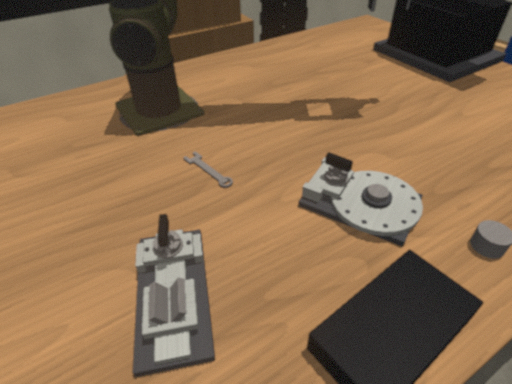

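The top view shows the round-table fixture on the left, with its T-knob bar running from about (153,169) to (162,195). The slide fixture's knob is on the right, near (356,198). The scene view agrees. Next I'll work out the poses.

```bash
cat > h.py <<'E'
from cell import readout, viewer
import cv2, numpy as np
from scipy.spatial.transform import Rotation as Ro
np.set_printoptions(suppress=True,precision=3)
def ray(n,uv,z,st=None):
    p=viewer.camera_params(n); f=192/np.tan(np.radians(p["fovy"]/2))
    if n=="wrist":
        T=np.eye(4); T[:3,:3]=Ro.from_rotvec(st["ee_rot"]).as_matrix(); T[:3,3]=st["tool_pos"]; T=T@p["mount"]
    else: T=p["T"]
    d=T[:3,:3]@np.array([(uv[0]-p["cx"])/f,-(uv[1]-p["cy"])/f,-1]); o=T[:3,3]
    return o+d*(z-o[2])/d[2]
def plan(target,yaw,st):
    # shift in tool axes (cm) and turn (units of 6deg) so tool y is across the bar (bar yaw given)
    R=Ro.from_rotvec(st["ee_rot"]).as_matrix(); 
    print("R",R.tolist()); print("shift cm",R.T@(np.array(target)-st["tool_pos"])/10)
    for a in (yaw+np.pi/2,yaw-np.pi/2):
        y=R.T@np.array([np.cos(a),np.sin(a),0]); print("turn units",np.degrees(np.arctan2(y[2],y[1]))/6)
E
python3 - <<'E'
from h import *
im=cv2.imread("pics/top.png"); c=im[140:230,110:220]
cv2.imwrite("pics/topc.png",cv2.resize(c,None,fx=7,fy=6.5,interpolation=cv2.INTER_CUBIC)) if 0 else cv2.imwrite("pics/topc.png",cv2.resize(c,None,fx=6,fy=6,interpolation=cv2.INTER_CUBIC))
a,b=ray("top",(153.5,169),99),ray("top",(161.5,194),99)
d=a-b; yaw=np.arctan2(d[1],d[0]); print(a,b,np.linalg.norm(d),yaw,(a+b)/2, "rail",ray("top",(356,198),99))
st=readout.get_state(); plan([*((a+b)/2)[:2],400],yaw,st)
E
```

```text
[581.413 191.749  99.   ] [535.102 173.636  99.   ] 49.727598531585514 0.3728266115390399 [558.257 182.693  99.   ] rail [ 535.996 -178.356   99.   ]
R [[-0.0010168269665699614, 0.429399198075722, 0.9031142202151657], [-0.0016599254818159548, 0.9031127181301328, -0.42940035281657374], [-0.9999981053533625, -0.00193572816532403, -0.00020553869488981746]]
shift cm [  0.393 -24.505  42.573]
turn units -7.798490634521591
turn units 22.20150936547841
```

View pics/topc.png

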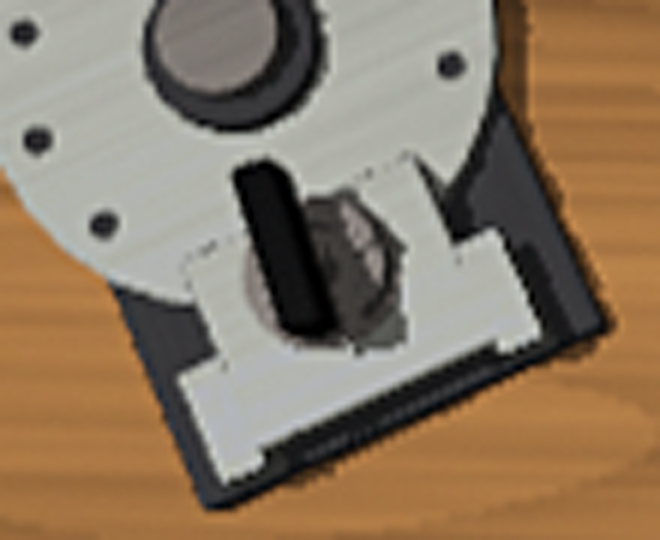

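The crop shows the dark bar from about (153,168) to (162,195) in full-image pixels, with a yaw near 0.33–0.37. I'll go above it and look again from close by. I'm taking the positive turn so that joint 6 has room for the twist.

>>> {"op": "jog_arm", "data": {
  "commands": [
    [[0, -1.63, 2.84, 0, 1], [0, -1.63, 2.84, 0, 1], [0, -1.63, 2.84, 0, 1], [0, -1.63, 2.84, 0, 1], [0, -1.63, 2.84, 0, 1]]
  ]
}}

```text
clock: 0.52
tool_pos: [372.8, 451.1, 404.1]
ee_rot: [0.347, 1.543, -0.348]
ft_force: [0.4, 0.4, 0.2]
gripper_width: 85.0
```

>>> {"op": "jog_arm", "data": {
  "commands": [
    [[0, -1.63, 2.84, 0, 1], [0, -1.63, 2.84, 0, 1], [0, -1.63, 2.84, 0, 1], [0, -1.63, 2.84, 0, 1], [0, -1.63, 2.84, 0, 1]]
  ]
}}

```text
clock: 0.93
tool_pos: [466.1, 316.4, 404.2]
ee_rot: [0.348, 1.543, -0.348]
ft_force: [0.9, 2.4, 0.1]
gripper_width: 84.9
```

>>> {"op": "jog_arm", "data": {
  "commands": [
    [[0, -1.63, 2.84, 0, 1], [0, -1.63, 2.84, 0, 1], [0, -1.63, 2.84, 0, 1], [0, -1.63, 2.84, 0, 1], [0, -1.63, 2.84, 0, 1]]
  ]
}}

```text
clock: 1.35
tool_pos: [559.4, 181.7, 404.2]
ee_rot: [0.348, 1.543, -0.348]
ft_force: [0.9, 1.1, -0.2]
gripper_width: 85.5
```

>>> {"op": "jog_arm", "data": {
  "commands": [
    [[0, 0, 0, 1, 1], [0, 0, 0, 1, 1], [0, 0, 0, 1, 1], [0, 0, 0, 1, 1], [0, 0, 0, 1, 1]]
  ]
}}

```text
clock: 1.77
tool_pos: [558.8, 183.1, 404.0]
ee_rot: [0.758, 1.435, -0.759]
ft_force: [0.2, 0.8, 0.3]
gripper_width: 85.3
```

>>> {"op": "jog_arm", "data": {
  "commands": [
    [[0, 0, 0, 1, 1], [0, 0, 0, 1, 1], [0, 0, 0, 1, 1], [0, 0, 0, 1, 1], [0, 0, 0, 1, 1]]
  ]
}}

```text
clock: 2.18
tool_pos: [558.7, 183.2, 404.0]
ee_rot: [1.153, 1.244, -1.155]
ft_force: [-1.2, 0.5, 0.1]
gripper_width: 85.4
```

>>> {"op": "jog_arm", "data": {
  "commands": [
    [[0, 0, 0, 1, 1], [0, 0, 0, 1, 1], [0, 0, 0, 1, 1], [0, 0, 0, 1, 1], [0, 0, 0, 1, 1]]
  ]
}}

```text
clock: 2.6
tool_pos: [558.7, 183.3, 404.0]
ee_rot: [1.531, 0.963, -1.533]
ft_force: [0.3, 0.6, 0.8]
gripper_width: 85.3
```

>>> {"op": "jog_arm", "data": {
  "commands": [
    [[0, 0, 0, 1, 1], [0, 0, 0, 1, 1], [0, 0, 0, 1, 1], [0, 0, 0, 1, 1], [0, 0, 0, 1, 1]]
  ]
}}

```text
clock: 3.02
tool_pos: [558.7, 183.2, 404.1]
ee_rot: [1.879, 0.58, -1.882]
ft_force: [-0.5, -0.3, -0.6]
gripper_width: 85.7
```

>>> {"op": "jog_arm", "data": {
  "commands": [
    [[0, 0, 0, 1, 1], [0, 0, 0, 1, 1], [0, 0, 0, 0, 1]]
  ]
}}

```text
clock: 3.27
tool_pos: [558.7, 183.3, 404.1]
ee_rot: [2.005, 0.399, -2.007]
ft_force: [0.1, -0.1, 0.1]
gripper_width: 85.7
```

```bash
python3 - <<'E'
from h import *
import pickle
st=readout.get_state(); a=viewer.capture("wrist"); cv2.imwrite("pics/w1.png",a); pickle.dump(st,open("w1.pkl","wb"))
print(st["clock"],st["qpos"],st["tool_pos"],st["ft_force"])
E
```

```text
3.2667 [ 0.226 -0.011  1.792 -0.     1.362  1.404] [558.706 183.266 404.099] [ 0.136 -0.086  0.115]
```

View pics/w1.png

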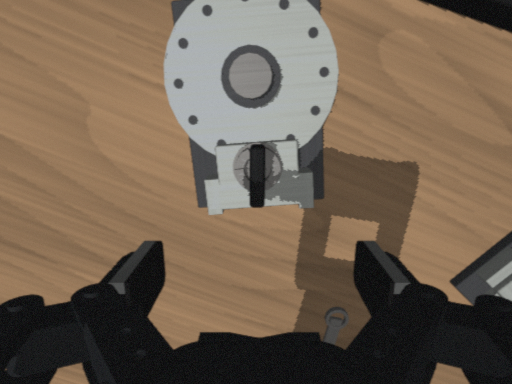

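The wrist view shows the round table, with the knob's dark bar almost vertical in the picture from about (257,145) to (258,207). Now I'll measure it.

```bash
python3 - <<'E'
from h import *
import pickle
st=pickle.load(open("w1.pkl","rb")); g=cv2.cvtColor(cv2.imread("pics/w1.png"),cv2.COLOR_BGR2GRAY)
m=(g<35).astype(np.uint8); m[:135]=0;m[212:]=0;m[:,:230]=0;m[:,285:]=0
n,l,s,c=cv2.connectedComponentsWithStats(m); k=1+np.argmax(s[1:,4]); print(s[k],c[k])
ys,xs=np.where(l==k); print(cv2.minAreaRect(np.c_[xs,ys].astype(np.float32)))
for r in range(ys.min(),ys.max()+1,6): print(r,xs[ys==r].min(),xs[ys==r].max())
lo=ray("wrist",(xs[ys>200].mean(),ys.max()+.5),99,st)
for zt in (99,75): 
    hi=ray("wrist",(xs[ys<152].mean(),ys.min()-.5),zt,st); d=hi-lo
    print(zt,lo,hi,np.linalg.norm(d[:2]),(lo+hi)/2)
# side edges -> yaw from left/right edge lines at z=99
for sel in (min,max):
    P=[ray("wrist",(sel(xs[ys==r]),r),99,st) for r in range(155,200)]
    P=np.array(P); vx,vy,x0,y0=cv2.fitLine(P[:,:2].astype(np.float32),cv2.DIST_HUBER,0,.01,.01).ravel(); print("yaw",np.arctan2(vy,vx),x0,y0); yaw=np.arctan2(vy,vx)
plan([*((lo+hi)/2)[:2],244],yaw,st)
E
```

```text
[250 145  15  62 637] [257.279 178.546]
((257.0, 175.5), (61.0, 14.0), 90.0)
145 253 262
151 251 264
157 251 264
163 251 264
169 251 264
175 251 264
181 250 264
187 250 263
193 251 263
199 251 262
205 251 262
99 [536.809 175.928  99.   ] [589.097 196.323  99.   ] 56.124871675968436 [562.953 186.125  99.   ]
75 [536.809 175.928  99.   ] [586.312 195.254  75.   ] 53.141664149163034 [561.561 185.591  87.   ]
yaw 0.36801425 563.6129 192.37862
yaw 0.3693886 570.03394 182.83218
R [[-0.0010115435178878682, 0.3823565107007183, -0.9240143264606253], [-0.0002635377659341853, -0.9240148690373203, -0.3823564467166596], [-0.9999994536636294, -0.00014325751391222608, 0.0010354466318271208]]
shift cm [16.01  -0.103 -0.369]
turn units -29.780779117061396
turn units 0.21922161922897157
```

The bar's top face measures 56.1 mm, which matches the 56 given. Its centre is at (563,186) and its yaw is 0.369. I'll correct for that and go down to a grasp height of about 89 mm.

>>> {"op": "jog_arm", "data": {
  "commands": [
    [[0, -0.1, -0.46, 0.2, 1], [2.5, 0, 0, 0, 1], [3, 0, 0, 0, 1], [3, 0, 0, 0, 1], [2.5, 0, 0, 0, 1]]
  ]
}}

```text
clock: 3.73
tool_pos: [562.5, 186.0, 292.7]
ee_rot: [2.016, 0.382, -2.018]
ft_force: [1.0, -0.6, -1.3]
gripper_width: 85.9
```

>>> {"op": "jog_arm", "data": {
  "commands": [
    [[2, 0, 0, 0, 1], [1.5, 0, 0, 0, 1], [1, 0, 0, 0, 1], [0.5, 0, 0, 0, 1], [0, 0, 0, 0, 1]]
  ]
}}

```text
clock: 4.15
tool_pos: [562.5, 186.0, 243.6]
ee_rot: [2.015, 0.381, -2.019]
ft_force: [0.3, 0.3, -0.5]
gripper_width: 85.2
```

```bash
python3 - <<'E'
from h import *
st=readout.get_state(); a=viewer.capture("wrist"); b=viewer.capture("scene")
cv2.imwrite("pics/w2.png",np.hstack([cv2.resize(a,(400,300)),cv2.resize(b[80:280,240:500],(390,300))]))
print(st["clock"],st["qpos"],st["tool_pos"],st["ft_force"])
E
```

```text
4.15 [0.229 0.152 1.906 0.    1.085 1.426] [562.535 185.995 243.599] [ 0.274  0.291 -0.527]
```

View pics/w2.png

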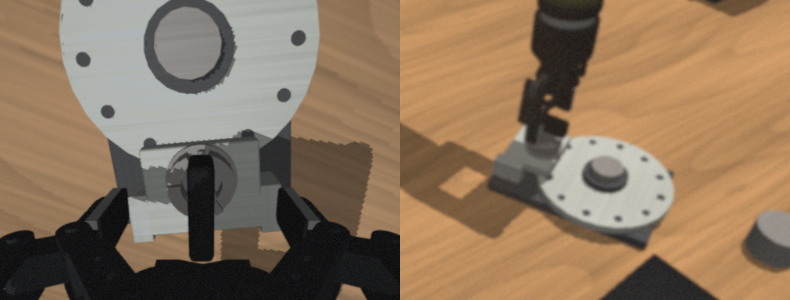

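The bar sits midway between the open jaws, at about column 200 in the left half of the picture. I'll close the gripper on it.

>>> {"op": "jog_arm", "data": {
  "commands": [
    [[0, 0, 0, 0, -1], [0, 0, 0, 0, -1], [0, 0, 0, 0, -1], [0, 0, 0, 0, -1], [0, 0, 0, 0, -1]]
  ],
  "grip_force": 70
}}

```text
clock: 4.67
tool_pos: [562.8, 186.0, 245.1]
ee_rot: [2.018, 0.381, -2.017]
ft_force: [0.3, -0.5, -0.3]
gripper_width: 25.6
```

>>> {"op": "jog_arm", "data": {
  "commands": [
    [[0, 0, 0, 0, -1], [0, 0, 0, 0, -1], [0, 0, 0, 0, -1], [0, 0, 0, 0, -1], [0, 0, 0, 0, -1]]
  ]
}}

```text
clock: 5.08
tool_pos: [562.7, 186.4, 245.2]
ee_rot: [2.018, 0.382, -2.018]
ft_force: [-3.3, 4.4, 4.6]
gripper_width: 12.8
```

>>> {"op": "jog_arm", "data": {
  "commands": [
    [[-0.4, 0, 0, 0, -1], [-0.5, 0, 0, 0, -1], [-0.5, 0, 0, 0, -1], [-0.5, 0, 0, 0, -1], [-0.3, 0, 0, 0, -1]]
  ]
}}

```text
clock: 5.5
tool_pos: [562.4, 186.3, 264.9]
ee_rot: [2.018, 0.382, -2.018]
ft_force: [3.2, 6.5, -9.1]
gripper_width: 12.5
```

>>> {"op": "jog_arm", "data": {
  "commands": [
    [[0, 0, 0, 0, -1], [0, 0, 0, 0, -1]]
  ]
}}

```text
clock: 5.67
tool_pos: [562.3, 186.3, 264.6]
ee_rot: [2.018, 0.382, -2.018]
ft_force: [3.6, 6.3, -8.3]
gripper_width: 12.6
```

```bash
python3 - <<'E'
from h import *
st=readout.get_state(); a=viewer.capture("wrist"); b=viewer.capture("scene")
cv2.imwrite("pics/w3.png",np.hstack([cv2.resize(a,(400,300)),cv2.resize(b[120:220,290:420],(390,300))]))
print(st["clock"],st["qpos"],st["tool_pos"],st["ft_force"],st["ft_torque"],st["gripper_width"])
E
```

```text
5.6667 [0.229 0.125 1.896 0.001 1.12  1.426] [562.348 186.299 264.561] [ 3.61   6.271 -8.303] [ 0.981 -0.671 -0.004] 12.61752719667041
```

View pics/w3.png

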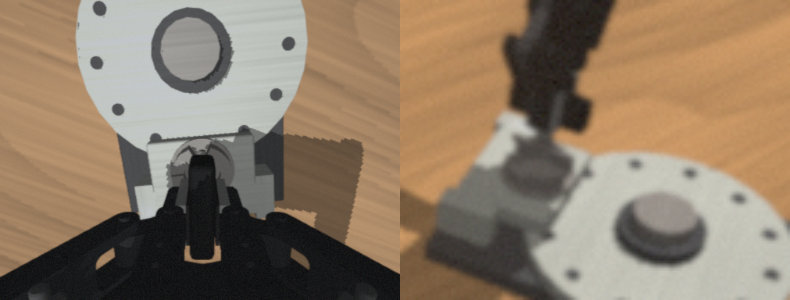

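The knob is up about 19 mm, and the load of 8 N matches the spring at that lift. I'll raise it slightly more and twist counter-clockwise, which is a negative turn about the downward tool x.

>>> {"op": "jog_arm", "data": {
  "commands": [
    [[-0.2, 0, 0, 0, -1], [0, 0, 0, -1, -1], [0, 0, 0, -1, -1], [0, 0, 0, -1, -1], [0, 0, 0, -1, -1]]
  ]
}}

```text
clock: 6.18
tool_pos: [562.2, 186.6, 266.3]
ee_rot: [1.753, 0.74, -1.753]
ft_force: [3.3, 9.0, -8.3]
gripper_width: 12.7
```

>>> {"op": "jog_arm", "data": {
  "commands": [
    [[0, 0, 0, -1, -1], [0, 0, 0, -1, -1], [0, 0, 0, -1, -1], [0, 0, 0, 0, -1]]
  ]
}}

```text
clock: 6.52
tool_pos: [562.0, 186.8, 266.1]
ee_rot: [1.541, 0.957, -1.541]
ft_force: [1.7, 9.6, -9.0]
gripper_width: 12.8
```

>>> {"op": "jog_arm", "data": {
  "commands": [
    [[0, 0, 0, -1, -1], [0, 0, 0, -1, -1], [0, 0, 0, -1, -1], [0, 0, 0, 0, -1], [0, 0, 0, 0, -1]]
  ]
}}

```text
clock: 6.93
tool_pos: [561.8, 186.9, 265.9]
ee_rot: [1.32, 1.138, -1.32]
ft_force: [1.1, 8.7, -8.5]
gripper_width: 12.6
```

```bash
python3 - <<'E'
from h import *
st=readout.get_state(); a=viewer.capture("wrist"); b=viewer.capture("scene")
cv2.imwrite("pics/w4.png",np.hstack([cv2.resize(a,(400,300)),cv2.resize(b[120:220,290:420],(390,300))]))
R=Ro.from_rotvec(st["ee_rot"]).as_matrix()
print(st["clock"],st["qpos"],st["tool_pos"],st["ft_force"],st["ft_torque"],st["gripper_width"],"bar yaw",np.arctan2(R[0,1],-R[1,1]))
E
```

```text
6.9333 [0.23  0.123 1.896 0.003 1.124 0.379] [561.813 186.866 265.921] [ 1.08   8.741 -8.453] [ 1.47  -0.408  0.038] 12.591941974442634 bar yaw 1.420274954987744
```

View pics/w4.png

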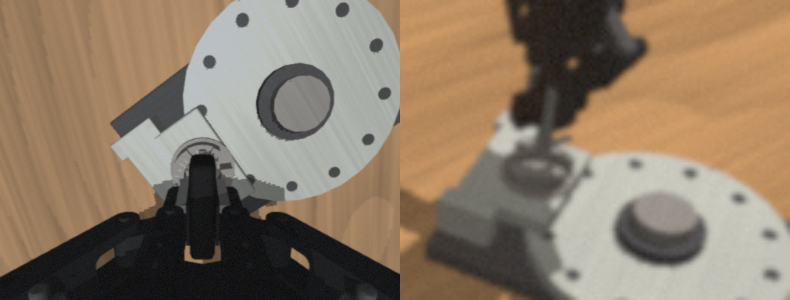

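The bar turned 1.05 rad with the gripper and the vertical load is unchanged. I'll lower it toward the notch and watch the force.

>>> {"op": "jog_arm", "data": {
  "commands": [
    [[0.3, 0, 0, 0, -1], [0.3, 0, 0, 0, -1], [0.2, 0, 0, 0, -1], [0, 0, 0, 0, -1], [0, 0, 0, 0, -1]]
  ]
}}

```text
clock: 7.45
tool_pos: [561.8, 186.9, 258.0]
ee_rot: [1.32, 1.138, -1.32]
ft_force: [0.7, 9.2, -9.4]
gripper_width: 12.6
```

>>> {"op": "jog_arm", "data": {
  "commands": [
    [[0.2, 0, 0, 0, -1], [0, 0, 0, 0, -1], [0.1, 0, 0, 0, -1], [0, 0, 0, 0, -1], [0, 0, 0, 0, -1]]
  ]
}}

```text
clock: 7.87
tool_pos: [561.8, 186.9, 255.3]
ee_rot: [1.32, 1.138, -1.32]
ft_force: [0.3, 9.6, -7.4]
gripper_width: 12.6
```

Lift is now about 10 mm, below the rim, and still carrying the spring load without hitting the rim, so the pin is in the notch. I'll release and retreat upward.

>>> {"op": "jog_arm", "data": {
  "commands": [
    [[0, 0, 0, 0, 0], [0, 0, 0, 0, 0.5], [0, 0, 0, 0, 1], [0, 0, 0, 0, 1], [0, 0, 0, 0, 1]]
  ]
}}

```text
clock: 8.28
tool_pos: [563.0, 185.6, 258.0]
ee_rot: [1.32, 1.133, -1.319]
ft_force: [-0.0, -0.5, -0.6]
gripper_width: 72.6
```

>>> {"op": "jog_arm", "data": {
  "commands": [
    [[0, 0, 0, 0, 1], [0, 0, 0, 0, 1], [0, 0, 0, 0, 1], [0, 0, 0, 0, 1], [0, 0, 0, 0, 1]]
  ]
}}

```text
clock: 8.7
tool_pos: [562.7, 186.0, 257.8]
ee_rot: [1.319, 1.134, -1.319]
ft_force: [0.1, 0.8, -0.0]
gripper_width: 85.4
```

>>> {"op": "jog_arm", "data": {
  "commands": [
    [[-1, 0, 0, 0, 1], [-2, 0, 0, 0, 1], [-3, 0, 0, 0, 1], [-3, 0, 0, 0, 1], [-3, 0, 0, 0, 1]]
  ]
}}

```text
clock: 9.12
tool_pos: [562.5, 185.9, 379.6]
ee_rot: [1.319, 1.134, -1.319]
ft_force: [1.1, -0.9, 0.8]
gripper_width: 85.2
```

>>> {"op": "jog_arm", "data": {
  "commands": [
    [[-2, 0, 0, 0, 1], [-1, 0, 0, 0, 1], [0, 0, 0, 0, 1], [0, 0, 0, 0, 1]]
  ]
}}

```text
clock: 9.45
tool_pos: [562.6, 185.9, 407.7]
ee_rot: [1.319, 1.134, -1.319]
ft_force: [-1.1, -0.1, -1.2]
gripper_width: 85.6
```

```bash
python3 - <<'E'
from h import *
import pickle
st=readout.get_state(); a=viewer.capture("wrist"); b=viewer.capture("scene")
cv2.imwrite("pics/w5w.png",a); cv2.imwrite("pics/w5s.png",b); pickle.dump(st,open("w5.pkl","wb"))
cv2.imwrite("pics/w5.png",np.vstack([np.hstack([a[90:250,150:370].repeat(2,0).repeat(2,1)[:, :400],cv2.resize(b[120:220,290:390],(320,320))]),
 np.hstack([cv2.resize(cv2.imread("pics/scene.png")[120:220,290:390],(270,270)),cv2.resize(b[190:290,110:210],(270,270)),np.zeros((270,180,3),np.uint8)])]))
print(st["clock"],st["tool_pos"],st["ft_force"],st["gripper_width"])
E
```

```text
9.45 [562.582 185.948 407.661] [-1.056 -0.099 -1.195] 85.6299714938394
```

View pics/w5.png

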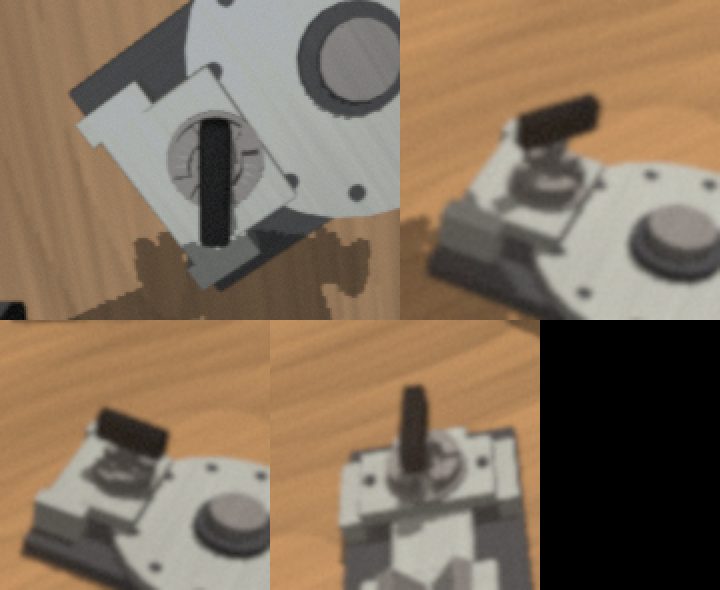

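The lower-left view is from before. The bar has since turned about 60° counter-clockwise and stands higher off the sleeve, and the rail knob is unchanged. I'll check the lift numerically by comparing where the knob should appear in the scene camera.

```bash
python3 - <<'E'
from h import *
import pickle
from scipy.optimize import least_squares
st=pickle.load(open("w5.pkl","rb"))
p=viewer.camera_params("scene"); f=192/np.tan(np.radians(p["fovy"]/2))
def proj(P):
    q=np.linalg.inv(p["T"])@np.r_[P,1]; return np.array([p["cx"]+f*q[0]/-q[2],p["cy"]-f*q[1]/-q[2]])
def blob(fn,x0,x1,y0,y1,t):
    g=cv2.cvtColor(cv2.imread(fn),cv2.COLOR_BGR2GRAY); m=(g[y0:y1,x0:x1]<t).astype(np.uint8)
    n,l,s,c=cv2.connectedComponentsWithStats(m); k=1+np.argmax(s[1:,4]); return s[k]+np.array([x0,y0,0,0,0]),c[k]+[x0,y0]
print("before",blob("pics/scene.png",320,360,145,180,45),"after",blob("pics/w5s.png",315,365,140,172,45))
c=np.array([563,186.1])
for z,yaw in ((87,.369),(97,.369+1.05),(107,.369+1.05),(87,.369+1.05)):
    print(z,yaw,"bar-centre px",proj([*c,z]))
print("wrist",blob("pics/w5w.png",235,280,140,220,35))
print("rail before/after",blob("pics/scene.png",150,180,205,250,45),blob("pics/w5s.png",150,180,205,250,45))
E
```

```text
before (array([327, 154,  24,  17, 224]), array([338.379, 162.112])) after (array([328, 152,  23,  14, 189]), array([339.011, 158.333]))
87 0.369 bar-centre px [338.422 162.438]
97 1.419 bar-centre px [339.104 158.512]
107 1.419 bar-centre px [339.799 154.512]
87 1.419 bar-centre px [338.422 162.438]
wrist (array([250, 150,  15,  63, 736]), array([257.518, 180.853]))
rail before/after (array([159, 237,   8,   9,  31]), array([162.742, 241.161])) (array([161, 239,   6,   6,  12]), array([164.083, 241.583]))
```

The measured bar centre (339.0,158.3) matches the prediction for a 10 mm lift (339.1,158.5). The bar is still aligned with the gripper at a twist of about 1.05 rad. Handing in.

```bash
python3 -c "
from cell import manip
print(manip.close_job())"
```

```text
the job is handed in; nothing more can be done
None
```

I parked the rotary fixture's T-knob in its rest notch and let go, and handed the job in at about 9.6 s; no verdict is reported. I gripped the bar, pulled it up about 20 mm, twisted it 60° counter-clockwise, lowered it to about 10 mm, then released it and backed off upward.

- **Lift:** in the scene camera the bar's centre is at (339.0, 158.3). The position predicted for a 10 mm lift is (339.1, 158.5), so the two agree.
- **Twist:** it is about 1.05 rad from where the knob stood at the start, and the bar was still in line with the gripper after release. I took the start as zero without measuring it inside the slot's ±0.17 rad play; even then the twist stays within the allowed 0.75 to 1.35 rad.
- **Robot clear:** the gripper is open, about 150 mm above where it held the knob, and the wrist force reads about zero.
- **Slide fixture:** I never went near its plunger, and it looks unchanged in the picture. My numerical check on it picked up only a few pixels, so it proves nothing either way.

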